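# Seat a flanged bush under the lips of its holding nest

### The arm

A 6-joint arm with a two-finger parallel gripper is mounted at the origin on a cart in front of the work surface, level with it; the furniture and walls round the work are solid. World frame = base frame: x ahead of the robot, y to its left, z up, the work surface at z = 0. Lengths are in mm, angles in degrees, forces in N, time in s.
With the tool pointing down it reaches from about 300 to 850 mm from the base axis. Payload 4.2 kg.
Tool frame: the origin (TCP) lies midway between the tips of the shut fingers; the grasp point (between the pads) lies 19 mm behind it (env.grip_point_offset is the distance from the TCP to the grasp point, in mm); z points along the fingers, x is the direction in which the jaws open and shut, and the axes are right-handed (so a half turn about z gives the same grasp; the last joint's range is limited). The gripper opens to 91 mm and grips with 3 to 60 N. Pads are 32 mm wide; open, the fingers measure 118 mm over their backs; the gripper's body (76 mm by 178 mm) begins 60 mm behind the grasp point.
Start: joints at [63.713, 18.312, 89.639, -0, 72.044, -1.146], TCP at [244.295, 520.541, 213.976] pointing down, gripper open.
Joint ranges: [-177.97, 177.97], [-48.28, 115.42], [12.27, 149.76], [-77.06, 257.06], [2.81, 150.46], [-146.56, 146.56]. Speed limits (degrees/s): [147.25, 147.25, 180, 180, 180, 180].

### API

Orientations are given as [roll, pitch, yaw] about the fixed x, y, z axes, in that order (R = Rz(yaw) Ry(pitch) Rx(roll)).
In Python, from workcell import env gives the robot as it stands.
- The arm moves only by the shell command python3 -m pendant 'ROWS' [FORCE]. ROWS is JSON, a list of rows, each an object with "xyz": the shift along the tool's x, y, z in m, a list of three; "roll": the turn about the tool's z in degrees; "jaw": the closure, from 0 (fully open) to 1 (shut). A call has exactly 8 rows; each row is the pose to reach, as a shift and turn from the pose commanded when the call began, along the tool's axes at that moment; what a row does not reach only later rows make up. A row lasts 1/8 s, in which the tool goes at most 62.5 mm and 10.7 degrees, less where a joint would pass 70% of its speed; a pose out of reach is approached as far as the arm can. A call with a gripper value outside its range is refused whole. The fingers move at their own pace and stop on an object; FORCE is the grip in N (left out, the last holds). Time passes only in rows, so rows that repeat a pose let the fingers close, or fill a call up. It gives the time, the measured TCP pose, the force and the opening at its end, in the units of the state.
- env.state(): the state, without advancing time (a new reading comes with each control period).
- env.grab_frame(name): name is "scene" or "top" or "wrist"; returns (picture, depth): 400x640x3 uint8, blue, green, red; 400x640 float32, mm along the optical axis (not along the pixel's ray), 0 where there is no reading.
- env.camera_params(name): a dict with "camera_matrix" (3x3 intrinsics, pixels), "cam_to_world" (4x4, takes a point from camera to world coordinates); the wrist camera has in their place "hand_eye" (4x4, takes a point from camera to tool coordinates, whose origin is the TCP and whose axes are the tool frame's). Camera axes: x right, y up, looking along -z (the intrinsics and any distortion apply to the point x, -y, -z); pixel columns grow to the right and rows downward; lengths in mm; the calibration is good to about 2 mm. A picture is of the moment at which its call begins: read the wrist's pose just before it. camera_params takes no time and is no camera call.
- env.job_done(): hands the job in, once; it reports no verdict.
The state is a dict: "time_s": time; "qpos": joint angles; "qvel": joint speeds; "effort": joint torques, N m; "ee_pos": TCP position; "ee_rot": TCP orientation; "force": force on the tool from outside, world axes, zero at the start; "torque": the same for the moment, N m; "gripper_width": finger opening in mm.
Only numpy, scipy, OpenCV 4.12 (cv2) and the standard library are available. Lean on these libraries where they do the work, as an engineer would, in place of code of your own. Each camera call takes 0.05 s, during which the arm holds its last target. There are 200 camera calls.

### The job

Load the tall flanged bush into the holding nest: stand it on the nest's open apron, slide it straight in so that its flange passes under the two lips, and press it home against the end stop with a steady push of about 12 N for one second, never pushing it against the stop harder than 18 N and not jamming it. Then let go and leave it standing there flange down, touching the stop; leave the wider bush and the ring gauge where they are.

Things in the scene. Friction and masses are not known exactly. Their poses are not given: they have to be found in the camera images.
- bush: Part to load: bright aluminium bush standing flange down, 28 mm high, about 50 g. Round flange at the bottom, 48 mm across and 6 mm thick; above it the round body, 34 mm across, by which it is gripped. Origin: centre of its underside, z up its axis; yaw means nothing. It swaps places with the wide bush and the ring gauge from start to start.
- nest: Fixed metal nest. Origin at the underside, below the mouth; +x = way in (roughly away from the robot, up to 0.4 rad either way), z up. Base x -75 to 105 mm, 90 wide, 10 thick; its top is the floor. Pocket x 0 to 92: walls at y +-25.5 mm; two lips over them, undersides z 18, tops z 22, gap 39 mm, joined by a bridge (x 63 to 92). Gripping fingers must stay above z 22 mm.
- apron (a point): Point on the nest's floor (10 mm above the table) on the open apron, 47 mm before the mouth on the centre line; the bush can be stood here clear of the lips. Metal on metal is not slippery: if pressed down while it slides the bush bites and tips. Axes as the nest's.
- mouth (a point): Centre of the pocket's mouth on the floor (z 10 mm), where the lips begin; flared lead-ins up to 15 mm before it. Flange goes under the lips (8 mm high, 51 wide), body between them. END STOP: rigid steel tongue 30 mm wide, 7.5 high, on the floor at the pocket's far end, square to the way in; its face is set anew each time, 40 to 68 mm in from the mouth, and is not measured: feel for it.
- wide_bush: Bystander: a lower and wider turned aluminium bush, 16 mm high, flange 58 mm, body 45 mm across. Origin at the centre of its underside. Leave it alone.
- ring_gauge: Bystander: plain steel ring gauge lying flat, 64 mm outside, 20 mm high. Origin at the centre of its underside. Leave it alone.
Not all that is in view belongs to the job. Leave any brown look-alike of the nest alone. Leave any orange look-alike of the bush alone.

How it is judged (in metres and radians):
On the way, in this order (a step that is already met when the one before it is completed fails the run):
1. the bush, standing on the nest's floor, has been slid so far that half its flange is under the lips (y of bush in the frame of nest between -0.004 and 0.004 m and z of bush in the frame of nest between 0.008 and 0.0135 m and x of bush in the frame of nest above 0 m), for 0.05 s.
2. with its flange under the lips the bush is pressed against the end stop with 5 to 16 N for 0.8 s (y of bush in the frame of nest between -0.004 and 0.004 m and z of bush in the frame of nest between 0.008 and 0.0135 m and contact force between bush and stop_tongue between 5 and 16 N), for 0.8 s.
At the end, for the whole second after the job is handed in: The bush stands upright (within 0.05 rad) and still on the nest's floor, its flange under the lips and within about 2 mm of touching the end stop (axis 31 to 36.2 mm from the centre of the stop tongue, which lies 10 mm behind its face, within 4 mm of the nest's centre line) (y of bush in the frame of nest between -0.004 and 0.004 m and z of bush in the frame of nest between 0.008 and 0.0135 m and horizontal distance between bush and stop_tongue between 0.031 and 0.0362 m and angle between bush's own z axis and vertical below 0.05 rad and linear speed of bush below 0.01 m/s).
It fails at once if the bush is pushed against the end stop with more than 18 N (contact force between bush and stop_tongue above 18 N).
It fails at once if the bush is pressed or jammed against the nest with more than 45 N (contact force between bush and nest above 45 N).
It fails at once if the wide bush is moved by more than 15 mm (distance of wide_bush from where it was at the start of the episode above 0.015 m).
It fails at once if the ring gauge is moved by more than 15 mm (distance of ring_gauge from where it was at the start of the episode above 0.015 m).
It also fails if it takes over 69 s, if anything falls off the work surface, if the arm or the gripper's body presses on something with over 40 N, if the wrist force passes 120 N, or if a joint passes its speed limit or range.

## Working session

There is one attempt and no reset: what is moved stays moved. The work goes in short steps, Python scripts to look and compute and a shell command to move; the robot and the scene stay as the last step left them, time stands still between calls to the robot, and variables do not carry over. Pictures are saved under pics/ and viewed, about 8 in all and at most 12, crops included, and the job is handed in when it is done.

```bash
ls; mkdir -p pics
python3 - <<'E'
from workcell import env
import cv2,numpy as np
for n in("top","scene"):
    p,d=env.grab_frame(n); cv2.imwrite(f"pics/{n}0.png",p); np.save(f"pics/{n}0.npy",d)
    c=env.camera_params(n); print(n,{k:np.round(v,3).tolist() if not isinstance(v,str) else v for k,v in c.items()})
s=env.state(); print(s['time_s'],s['ee_pos'],s['ee_rot'],s['force'],s['gripper_width'],env.grip_point_offset)
print(env.camera_params("wrist"))
E
```

```text
pics
top {'camera_matrix': [[432.763, 0.0, 316.609], [0.0, 432.763, 199.307], [0.0, 0.0, 1.0]], 'cam_to_world': [[-0.004, 0.999, -0.04, 576.047], [-1.0, -0.005, -0.029, 76.531], [-0.029, 0.04, 0.999, 1026.541], [0.0, 0.0, 0.0, 1.0]]}
scene {'camera_matrix': [[381.272, 0.0, 323.195], [0.0, 381.272, 198.064], [0.0, 0.0, 1.0]], 'cam_to_world': [[0.802, 0.311, -0.509, 180.417], [-0.597, 0.432, -0.676, -484.057], [0.009, 0.847, 0.532, 485.918], [0.0, 0.0, 0.0, 1.0]]}
0.1 [244.10435598 520.12175693 213.19986875] [-1.79998973e+02  9.15778806e-02  6.48595364e+01] [ 0.05899575  0.00581774 -0.33230359] 90.80971060307229 18.8
{'camera_matrix': array([[294.19204576,   0.        , 321.27358732],
       [  0.        , 294.19204576, 197.76624103],
       [  0.        ,   0.        ,   1.        ]]), 'hand_eye': array([[ 9.99999397e-01, -9.27951149e-04, -5.87967357e-04,
         5.35594578e-02],
       [-1.04091174e-03, -9.71475432e-01, -2.37137937e-01,
        -6.68933455e+01],
       [-3.51143421e-04,  2.37138406e-01, -9.71475812e-01,
        -1.70529693e+02],
       [ 0.00000000e+00,  0.00000000e+00,  0.00000000e+00,
         1.00000000e+00]])}
```

View pics/top0.png

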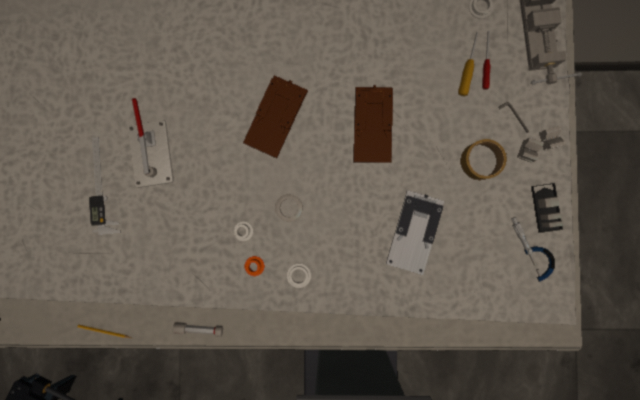

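The top view shows the metal nest at about (416,232), a small white bush at (243,231), a wider one at (299,275), a faint ring at (287,207), an orange decoy at (255,266) and two brown look-alikes. I'll enlarge it.

```bash
cat > h.py <<'E'
from workcell import env
import numpy as np, cv2
def ray(name,u,v,z,T=None):
    """pixel -> world at height z"""
    c=env.camera_params(name); K=np.array(c['camera_matrix'])
    T=np.array(c['cam_to_world']) if T is None else T
    d=T[:3,:3]@np.array([(u-K[0,2])/K[0,0],-(v-K[1,2])/K[1,1],-1])
    return T[:3,3]+d*(z-T[2,3])/d[2]
def pt(name,u,v,depth,T=None):
    c=env.camera_params(name); K=np.array(c['camera_matrix'])
    T=np.array(c['cam_to_world']) if T is None else T
    return T[:3,3]+T[:3,:3]@(depth*np.array([(u-K[0,2])/K[0,0],-(v-K[1,2])/K[1,1],-1]))
def wristT(s):
    from scipy.spatial.transform import Rotation as R
    T=np.eye(4);T[:3,:3]=R.from_euler('xyz',s['ee_rot'],degrees=True).as_matrix();T[:3,3]=s['ee_pos']
    return T@np.array(env.camera_params('wrist')['hand_eye'])
E
python3 - <<'E'
from h import *
p=cv2.imread("pics/top0.png"); d=np.load("pics/top0.npy")
a=cv2.resize(p[180:300,370:460],None,fx=5,fy=5,interpolation=cv2.INTER_CUBIC)   # 450x600
b=cv2.resize(p[190:300,225:325],None,fx=3.5,fy=3.5,interpolation=cv2.INTER_CUBIC)
o=np.zeros((600,800,3),np.uint8);o[:,:450]=a;o[:385,450:800]=b
cv2.imwrite("pics/crop1.png",o)
for n,(u,v) in dict(b1=(243,231),b2=(299,275),ring=(287,207)).items():
    print(n)
    zz=np.array([[pt("top",x,y,d[y,x])[2] if d[y,x]>0 else -99 for x in range(u-18,u+19,2)] for y in range(v-18,v+19,3)])
    print(zz.round().astype(int))
E
```

```text
b1
[[ 4  3  1  4  4  2  2  0 -1  2  5  4  2  5  5  6  2  6  1]
 [ 4  3  3  2  1  5  1  4  3  1  3  1  0  3  3  3  3  1  0]
 [ 5  4  1  3  3  4  3  2  4  2  3  2 -1  7  3  4  3  5  2]
 [ 4  1  0  3  3  3  3  5  7  6  7  5  3 -2  1  1  0  3  2]
 [ 0  3  0  2  1  5 27 31 27 27 26  8  5  5  5  1  4  3  5]
 [ 2  3  5  2  1 31 27 11  3  3 30 30  9  7  4  2  1  6  4]
 [ 0  2  5  2  6 29 22  0  2  3  3 28 15  5  5  4  5  7  6]
 [ 2  3  4  3  3 30 29  7  7  2 30 28  5  8  4  5  5  2  5]
 [ 2  1  3 -1  4  4 28 31 27 31 27  8  4  0  2  3  3  4  3]
 [ 2  2 -1  1  1  4  3  6  4  4  7  5 -1  5  4  3  3  2  3]
 [ 5  3  3  1  2  4  1  2  2  0 -1  1  1  4  6  4  5  7  3]
 [-1  4  3  5  1  4  1  3  3  7 -3  2  3  1  6  8  5  4  4]
 [ 1  0  1  5  3 -2  4  2  8  6  1  2  3  4  4  2  8  4  4]]
b2
[[  4   2   2   7   7   6   2   3   4   0   0   1   3   2   7   0   5  -1
    5]
 [  4   3   0   4   2   0   2   0   5   4  -2   4   1   5   2   5   2   0
    4]
 [  6   1   4   3   1   2   1   5   7   4   5   2   5   5   1   2   3   4
    5]
 [  5   4   4   2   0   5   5   6  10   9   8   5   6   2   4   4   5 
[... 1099 characters left out ...]
   4   3   2   4   7   5  22  18  19   1   4
    5]
 [  3   2   3  19  21  21   7   5   3   7   4   5   7   4  23  18  20   4
    1]
 [  4   0   4  18  23  18   3   4   4  -1   3   3   8   6   5  25  17   2
    4]
 [  2   2   4  18  22  18   5   7   4   3   4   4   5   2  17  21  21   3
    1]
 [  6   2   2   3  23  19  16  -1   6   4   3   6   4   7  19  22   8   4
    1]
 [  2   3   4   3   4  20  22  19  17   4   4   1  22  20  20  16   1   3
    4]
 [  5   3   3   4   5   6  17  20  18  22  21  20  21  19   5   1   4   2
    2]
 [  3   3   4   2   5   3   0   2   1   1   4   2   3   3   2   0   1   3
    4]
 [  3   5   4   0   2   5   4   1   2   5   2   3   3   3   2   2   2   7
    2]]
```

View pics/crop1.png

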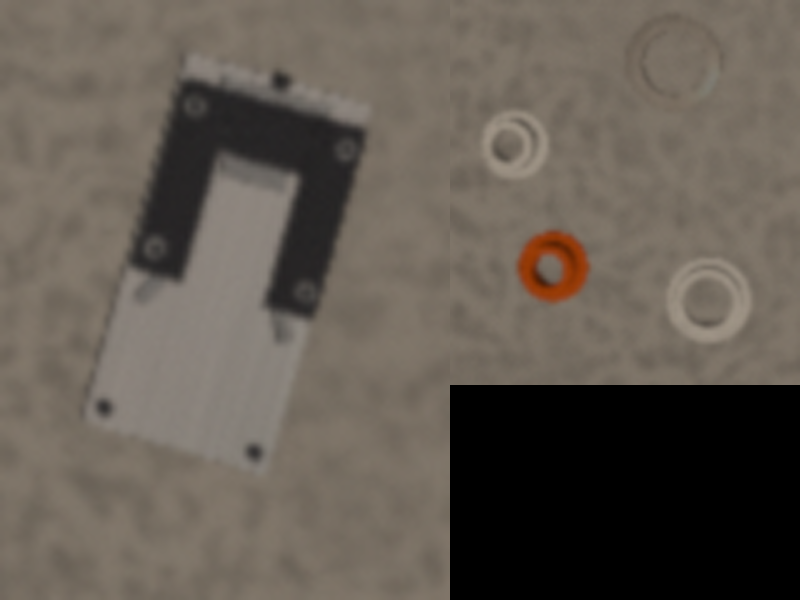

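Run:
```python
from h import *
p=cv2.imread("pics/top0.png"); d=np.load("pics/top0.npy")
P=np.array([pt("top",x,y,d[y,x]) for y in range(218,246) for x in range(230,257) if d[y,x]>0])
t=P[(P[:,2]>20)&(P[:,2]<35)]; print("bush top ring",t.mean(0),t.min(0),t.max(0))
(c,r)=cv2.minEnclosingCircle(t[:,:2].astype(np.float32)); print(c,r)
print("flange",ray("top",243.6,231.4,6))
m={k:ray("top",370+u/5,180+v/5,10) for k,(u,v) in dict(nl=(88,415),nr=(265,470),fl=(187,60),fr=(370,110)).items()}
for k,v in m.items(): print(k,v.round(1))
f=(m['fl']+m['fr'])/2; n=(m['nl']+m['nr'])/2; ax=f-n; L=np.linalg.norm(ax); yaw=np.degrees(np.arctan2(ax[1],ax[0]))
w=m['nl']-m['nr']; print(L,yaw,np.degrees(np.arctan2(-w[0],w[1])),np.linalg.norm(w))
c=(f+n)/2; print("mouth",c-ax/L*15)
s=env.state(); T=s['ee_pos']; y=np.radians(s['ee_rot'][2])
g=np.array([*c,0])
```

```text
bush top ring [542.99679966 281.07377541  28.2073296 ] [526.97640195 264.33700708  21.78870152] [559.52900167 297.81972978  31.93483034]
(542.8151245117188, 281.3326416015625) 17.250333786010742
flange [541.61268306 279.2542816    6.        ]
nl [467.5 -58.7  10. ]
nr [ 442.1 -140.2   10. ]
fl [ 632.7 -106.4   10. ]
fr [ 608.9 -191.    10. ]
173.1969794176197 -16.53992476472567 -17.32307594590683 85.36326017258439
mouth [ 523.44086911 -119.79394219   10.        ]
```

```bash
python3 -m pendant '[{"xyz":[-0.012,0.048,0.006],"roll":10.2,"jaw":0},{"xyz":[-0.024,0.096,0.015],"roll":20.4,"jaw":0},{"xyz":[-0.036,0.144,0.025],"roll":30.6,"jaw":0},{"xyz":[-0.048,0.192,0.035],"roll":40.8,"jaw":0},{"xyz":[-0.06,0.24,0.045],"roll":51,"jaw":0},{"xyz":[-0.072,0.288,0.055],"roll":61.3,"jaw":0},{"xyz":[-0.084,0.336,0.065],"roll":71.6,"jaw":0},{"xyz":[-0.0906,0.3717,0.074],"roll":81.8,"jaw":0}]' 20
python3 - <<'E'
from h import *
s=env.state(); p,d=env.grab_frame("wrist"); cv2.imwrite("pics/w1.png",p); np.savez("pics/w1.npz",T=wristT(s),d=d)
print(s['ee_pos'],s['ee_rot'])
E
```

```text
time_s: 1.1
ee_pos: [543.4, 278.9, 139.1]
ee_rot: [180.0, 0.0, -17.4]
force: [1.0, 0.6, 0.0]
gripper_width: 91.2
[543.43304728 278.87836424 139.09063166] [ 1.79959236e+02  3.38612138e-02 -1.73517409e+01]
```

View pics/w1.png

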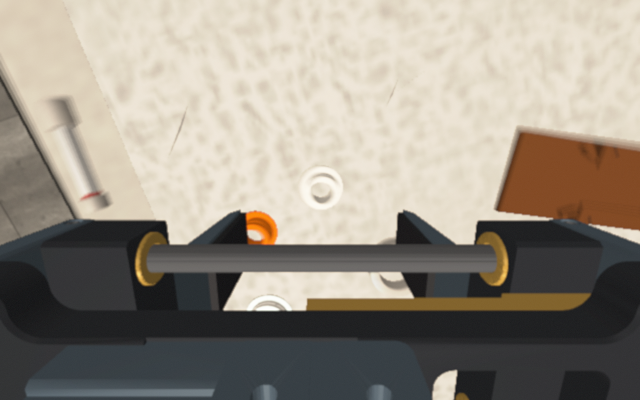

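The bush is at (322,188) in the wrist view. The fingers sit symmetrically about column 320, although the hand-eye matrix gives a +53 mm x offset. I'll check that offset against the top camera's position.

Run:
```python
from h import *
z=np.load("pics/w1.npz"); T=z['T'];d=z['d']; p=cv2.imread("pics/w1.png")
print("pix",ray("wrist",322,188,28,T), T[:3,3])
P=np.array([pt("wrist",x,y,d[y,x],T) for y in range(155,222) for x in range(290,355) if d[y,x]>0])
t=P[(P[:,2]>23)&(P[:,2]<35)];print(len(t),t.mean(0),cv2.minEnclosingCircle(t[:,:2].astype(np.float32)))
g=d[60:120,250:420]; print("table z",np.median([pt("wrist",x,y,d[y,x],T)[2] for y in range(60,120,5) for x in range(250,420,5)]))
# depth at fingers
for u,v in((240,225),(400,225),(150,260),(490,260),(215,290),(425,290)): 
    print(u,v,d[v,u], (np.linalg.inv(np.eye(4))@np.array(env.camera_params('wrist')['hand_eye'])[:3,:4].T.T[:3,:3].shape[0]) if 0 else '', (np.array(env.camera_params('wrist')['hand_eye'])[:3,:3]@(d[v,u]*np.array([(u-321.3)/294.2,-(v-197.8)/294.2,-1]))+np.array(env.camera_params('wrist')['hand_eye'])[:3,3]).round(1))
```

```text
pix [545.91941874 286.0743302   28.        ] [563.16805582 342.69834848 309.57370832]Traceback (most recent call last):
  File "<stdin>", line 4, in <module>
  File "h.py", line 10, in pt
    c=env.camera_params(name); K=np.array(c['camera_matrix'])
ValueError: time passes only in moves, steps and waits
```

```bash
sed -i 's/^def ray/import functools\n@functools.cache\ndef cp(n): return env.camera_params(n)\ndef ray/; s/c=env.camera_params(name)/c=cp(name)/' h.py
python3 - <<'E'
from h import *
z=np.load("pics/w1.npz"); T=z['T'];d=z['d']; p=cv2.imread("pics/w1.png")
P=np.array([[*pt("wrist",x,y,d[y,x],T),x,y] for y in range(155,222) for x in range(290,355) if d[y,x]>0])
for lo,hi in((23,35),(3.8,9)):
    t=P[(P[:,2]>lo)&(P[:,2]<hi)];print(len(t),t.mean(0),cv2.minEnclosingCircle(t[:,:2].astype(np.float32)))
print("table z",np.median([pt("wrist",x,y,d[y,x],T)[2] for y in range(60,120,5) for x in range(250,420,5)]))
c=cv2.resize(p[150:225,280:365],None,fx=7,fy=7,interpolation=cv2.INTER_CUBIC); cv2.imwrite("pics/w1c.png",c)
E
```

```text
604 [542.62472262 283.21495219  27.48676165 319.66059603 191.50496689] ((542.6534423828125, 282.8912353515625), 17.09588623046875)
652 [540.22833389 283.31897866   4.86382162 317.67177914 187.2392638 ] ((538.6461181640625, 279.07244873046875), 44.01455307006836)
table z 1.8693237407416916
```

View pics/w1c.png

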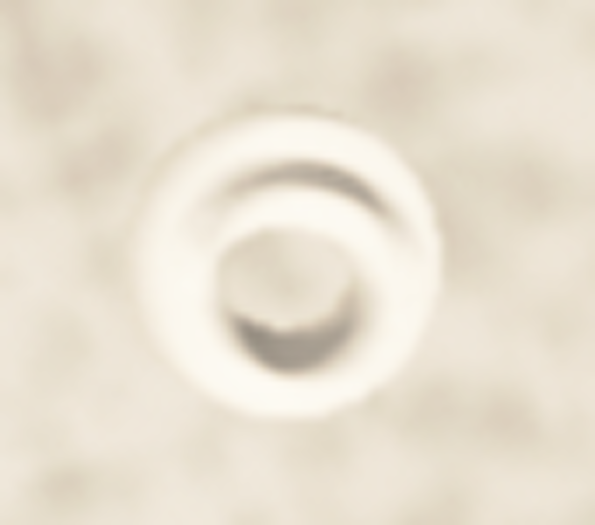

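The flange outline is centred at about (321.4,187.7) and the body top at (321.1,192.6). That gives a bush position of about (543.2,282.3), which agrees with the top camera. The hand-eye x offset is actually 0.05 mm, which I had misread. Next I go down to TCP z≈14.5.

```bash
python3 -m pendant '[{"xyz":[-0.0012,-0.0032,0.02],"roll":0,"jaw":0},{"xyz":[-0.0012,-0.0032,0.04],"roll":0,"jaw":0},{"xyz":[-0.0012,-0.0032,0.06],"roll":0,"jaw":0},{"xyz":[-0.0012,-0.0032,0.08],"roll":0,"jaw":0},{"xyz":[-0.0012,-0.0032,0.097],"roll":0,"jaw":0},{"xyz":[-0.0012,-0.0032,0.11],"roll":0,"jaw":0},{"xyz":[-0.0012,-0.0032,0.119],"roll":0,"jaw":0},{"xyz":[-0.0012,-0.0032,0.1245],"roll":0,"jaw":0}]'
python3 -m pendant '[{"xyz":[0,0,0],"roll":0,"jaw":0.4},{"xyz":[0,0,0],"roll":0,"jaw":0.5},{"xyz":[0,0,0],"roll":0,"jaw":0.6},{"xyz":[0,0,0],"roll":0,"jaw":0.7},{"xyz":[0,0,0],"roll":0,"jaw":0.75},{"xyz":[0,0,0],"roll":0,"jaw":0.8},{"xyz":[0,0,0],"roll":0,"jaw":0.8},{"xyz":[0,0,0],"roll":0,"jaw":0.8}]' 25
```

```text
time_s: 2.15
ee_pos: [542.2, 284.1, 15.1]
ee_rot: [-180.0, -0.0, -16.9]
force: [-0.3, 0.2, -0.3]
gripper_width: 90.9
time_s: 3.15
ee_pos: [542.2, 284.0, 15.5]
ee_rot: [-180.0, -0.0, -16.9]
force: [0.7, 1.5, 0.3]
gripper_width: 32.8
```

```bash
python3 -m pendant '[{"xyz":[0,0,-0.01],"roll":0,"jaw":0.8},{"xyz":[0,0,-0.035],"roll":0,"jaw":0.8},{"xyz":[0,0,-0.065],"roll":0,"jaw":0.8},{"xyz":[0.006,0.03,-0.095],"roll":0,"jaw":0.8},{"xyz":[0.017,0.08,-0.095],"roll":0,"jaw":0.8},{"xyz":[0.029,0.13,-0.095],"roll":0,"jaw":0.8},{"xyz":[0.04,0.18,-0.095],"roll":0,"jaw":0.8},{"xyz":[0.051,0.23,-0.095],"roll":0,"jaw":0.8}]'
python3 -m pendant '[{"xyz":[0.01,0.045,0],"roll":0,"jaw":0.8},{"xyz":[0.02,0.09,0],"roll":0,"jaw":0.8},{"xyz":[0.029,0.13,0],"roll":0,"jaw":0.8},{"xyz":[0.038,0.17,0],"roll":0,"jaw":0.8},{"xyz":[0.044,0.2,0],"roll":0,"jaw":0.8},{"xyz":[0.049,0.222,0],"roll":0,"jaw":0.8},{"xyz":[0.049,0.222,0],"roll":0,"jaw":0.8},{"xyz":[0.049,0.222,0],"roll":0,"jaw":0.8}]'
python3 - <<'E'
from h import *
s=env.state(); p,d=env.grab_frame("wrist"); cv2.imwrite("pics/w2.png",p); np.savez("pics/w2.npz",T=wristT(s),d=d)
print(s['ee_pos'],s['ee_rot'],s['force'])
E
```

```text
time_s: 4.15
ee_pos: [523.7, 47.7, 111.2]
ee_rot: [-180.0, -0.1, -16.9]
force: [0.7, -0.5, -0.3]
gripper_width: 32.9
time_s: 5.15
ee_pos: [506.0, -176.9, 110.7]
ee_rot: [-180.0, -0.0, -16.9]
force: [-0.7, 0.2, -0.3]
gripper_width: 32.6
[ 505.98479223 -176.94779502  110.71319558] [-1.79969284e+02 -3.11496820e-03 -1.69454026e+01] [-0.7329736   0.18020962 -0.30929142]
```

View pics/w2.png

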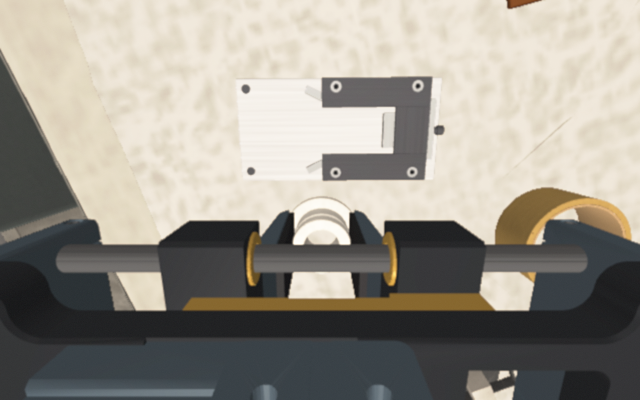

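The nest is well in view, from (236,78) to (440,181), and the held bush is visible at (322,220). The stop's tongue is at about (388,130). I'll enlarge it to read the edges.

Run:
```python
import cv2
p=cv2.imread("pics/w2.png"); cv2.imwrite("pics/w2c.png",cv2.resize(p[65:240,230:450],None,fx=3.4,fy=3.4,interpolation=cv2.INTER_CUBIC))
```

```text
(no output)
```

View pics/w2c.png

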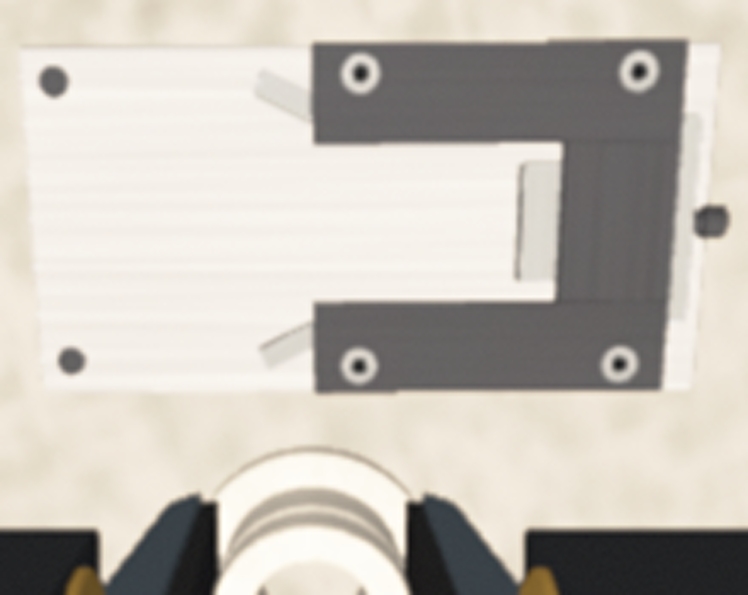

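Run:
```python
from h import *
T=np.load("pics/w2.npz")['T']
C=[((20,46),10,(-75,45)),((46,390),10,(-75,-45)),((718,44),10,(105,45)),((690,388),10,(105,-45)),
((313,143),22,(0,19.5)),((316,303),22,(0,-19.5)),((562,143),22,(63,19.5)),((556,300),22,(63,-19.5)),((313,43),22,(0,45)),((315,392),22,(0,-45)),((688,40),22,(92,45)),((662,388),22,(92,-45))]
W=np.array([ray("wrist",230+u/3.4,65+v/3.4,z,T)[:2] for (u,v),z,_ in C]); N=np.array([c[2] for c in C],float)
wc,nc=W.mean(0),N.mean(0); H=(N-nc).T@(W-wc); a=np.arctan2(H[0,1]-H[1,0],H[0,0]+H[1,1])
R=np.array([[np.cos(a),-np.sin(a)],[np.sin(a),np.cos(a)]]); t=wc-R@nc
print("yaw",np.degrees(a),"mouth",t); print(((W-t)@R-N).round(2).tolist())
for i in((4,6),(5,7),(0,2),(1,3),(8,10),(9,11)): d=W[i[1]]-W[i[0]]; print(np.degrees(np.arctan2(d[1],d[0])),end=' ')
f=[(ray("wrist",230+u/3.4,65+v/3.4,17.5,T)[:2]-t)@R for u,v in((518,162),(517,280))]; print("stop",f)
s=env.state(); print(s['ee_pos'],s['ee_rot'],"tcp in nest",(s['ee_pos'][:2]-t)@R)
z=T; # held bush bore/outer flange: flange top outline
for u,v in((217,500),(410,500),(312,448)): print("flange px",(ray("wrist",230+u/3.4,65+v/3.4,96+3,T)[:2]-s['ee_pos'][:2])@R)
```

```text
yaw -16.519288500426978 mouth [ 524.14252847 -117.21179871]
[[1.09, -0.49], [1.59, 0.87], [-1.64, -1.16], [-1.35, 0.31], [0.38, 0.22], [0.92, -0.23], [-0.84, -0.18], [-0.33, 0.15], [0.51, -2.05], [0.54, 2.02], [-0.57, -1.96], [-0.3, 2.52]]
-16.887822006785445 -16.171295890199712 -16.737011677551504 -16.699387127482424 -16.46175628230876 -16.20961032812254 stop [array([52.33211265, 15.04148846]), array([ 53.33584705, -14.5223766 ])]
[ 505.98781325 -176.71038604  110.61168784] [-1.79975452e+02  6.72225043e-03 -1.69071421e+01] tcp in nest [ -0.48764636 -62.20480512]
flange px [-17.91328452  12.54265184]
flange px [18.72077643 12.31465641]
flange px [ 0.18102643 22.58144961]
```

```bash
python3 -m pendant '[{"xyz":[-0.018,-0.025,0],"roll":-0.4,"jaw":0.8},{"xyz":[-0.036,-0.05,0],"roll":-0.4,"jaw":0.8},{"xyz":[-0.0469,-0.0637,0.01],"roll":-0.4,"jaw":0.8},{"xyz":[-0.0469,-0.0637,0.03],"roll":-0.4,"jaw":0.8},{"xyz":[-0.0469,-0.0637,0.05],"roll":-0.4,"jaw":0.8},{"xyz":[-0.0469,-0.0637,0.066],"roll":-0.4,"jaw":0.8},{"xyz":[-0.0469,-0.0637,0.076],"roll":-0.4,"jaw":0.8},{"xyz":[-0.0469,-0.0637,0.08],"roll":-0.4,"jaw":0.8}]'
python3 - <<'E'
from h import *
s=env.state(); p,d=env.grab_frame("wrist"); cv2.imwrite("pics/w3.png",cv2.resize(p[60:260,230:490],None,fx=3,fy=3,interpolation=cv2.INTER_CUBIC)); np.savez("pics/w3.npz",T=wristT(s),d=d)
print(s['ee_pos'],s['ee_rot'],s['force'])
a=np.radians(-16.52);R=np.array([[np.cos(a),-np.sin(a)],[np.sin(a),np.cos(a)]]); print((s['ee_pos'][:2]-[524.14,-117.21])@R)
E
```

```text
time_s: 6.2
ee_pos: [479.6, -102.6, 29.8]
ee_rot: [180.0, 0.0, -16.5]
force: [0.5, -0.3, -0.3]
gripper_width: 32.7
[ 479.551929   -102.64635624   29.78149775] [ 1.79999191e+02  4.81760867e-02 -1.65181380e+01] [ 0.5004958  -0.32798425 -0.27610704]
[-46.88867172   1.28384554]
```

View pics/w3.png

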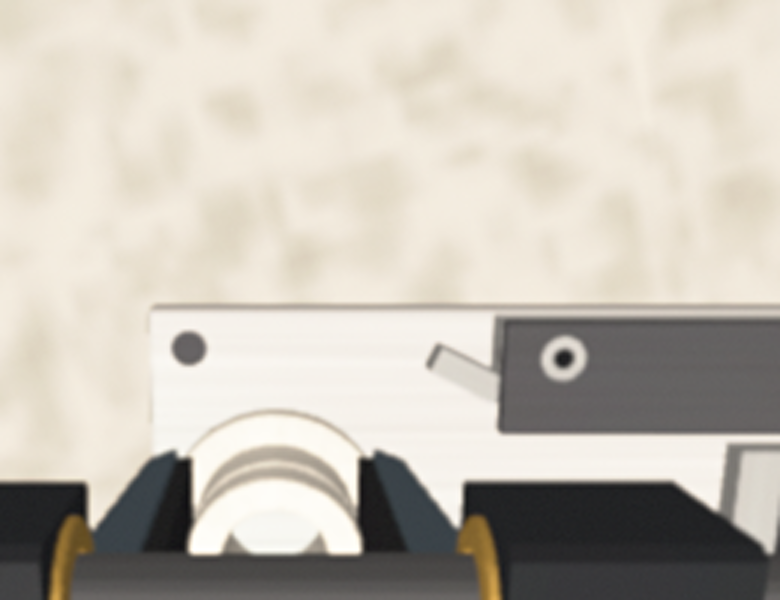

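The flange's far edge is at crop (273,410), the lip's inner edge at row 431 and the base's far edge at row 307. I compare these in the nest frame.

Run:
```python
from h import *
T=np.load("pics/w3.npz")['T']; a=np.radians(-16.52);R=np.array([[np.cos(a),-np.sin(a)],[np.sin(a),np.cos(a)]])
for n,u,v,z,y in(("flange",273,409,14.6,24),("lip",560,431,22,19.5),("lip",740,431,22,19.5),("base",200,306,10,45),("base",700,305,10,45),("stop",727,446,17.5,15),("mouth",498,431,22,0)):
    print(n,y,(ray("wrist",230+u/3,60+v/3,z,T)[:2]-[524.14,-117.21])@R)
```

```text
flange 24 [-47.44666058  23.54556257]
lip 19.5 [12.52783903 20.67593659]
lip 19.5 [50.09946686 20.73101063]
base 45 [-63.21480382  45.25554314]
base 45 [44.48237288 45.6053881 ]
stop 15 [50.17978218 16.19896512]
mouth 0 [-0.41892452 20.6569587 ]
```

```bash
python3 -m pendant '[{"xyz":[0,-0.001,0.001],"roll":0,"jaw":0.8},{"xyz":[0,-0.001,0.002],"roll":0,"jaw":0.8},{"xyz":[0,-0.001,0.003],"roll":0,"jaw":0.8},{"xyz":[0,-0.001,0.0035],"roll":0,"jaw":0.8},{"xyz":[0,-0.001,0.0035],"roll":0,"jaw":0.8},{"xyz":[0,-0.001,0.0035],"roll":0,"jaw":0.8},{"xyz":[0,-0.001,0.0035],"roll":0,"jaw":0.8},{"xyz":[0,-0.001,0.0035],"roll":0,"jaw":0.8}]'
python3 -m pendant '[{"xyz":[0,0,0.0003],"roll":0,"jaw":0.8},{"xyz":[0,0,0.0006],"roll":0,"jaw":0.8},{"xyz":[0,0,0.0008],"roll":0,"jaw":0.8},{"xyz":[0,0,0.001],"roll":0,"jaw":0.8},{"xyz":[0,0,0.001],"roll":0,"jaw":0.8},{"xyz":[0,0,0.001],"roll":0,"jaw":0.8},{"xyz":[0,0,0.001],"roll":0,"jaw":0.8},{"xyz":[0,0,0.001],"roll":0,"jaw":0.8}]'
```

```text
time_s: 7.25
ee_pos: [480.0, -101.9, 26.9]
ee_rot: [-180.0, -0.0, -16.5]
force: [-0.5, 0.5, -1.0]
gripper_width: 32.5
time_s: 8.25
ee_pos: [480.0, -101.9, 25.9]
ee_rot: [-180.0, -0.0, -16.5]
force: [1.3, 0.6, -1.0]
gripper_width: 32.9
```

```bash
python3 -m pendant '[{"xyz":[0,0,0.0003],"roll":0,"jaw":0.8},{"xyz":[0,0,0.0006],"roll":0,"jaw":0.8},{"xyz":[0,0,0.0006],"roll":0,"jaw":0.8},{"xyz":[0,0,0.0006],"roll":0,"jaw":0.8},{"xyz":[0,0,0.0006],"roll":0,"jaw":0.8},{"xyz":[0,0,0.0006],"roll":0,"jaw":0.8},{"xyz":[0,0,0.0006],"roll":0,"jaw":0.8},{"xyz":[0,0,0.0006],"roll":0,"jaw":0.8}]'
python3 -m pendant '[{"xyz":[0,0,0.0003],"roll":0,"jaw":0.8},{"xyz":[0,0,0.0006],"roll":0,"jaw":0.8},{"xyz":[0,0,0.0006],"roll":0,"jaw":0.8},{"xyz":[0,0,0.0006],"roll":0,"jaw":0.8},{"xyz":[0,0,0.0006],"roll":0,"jaw":0.8},{"xyz":[0,0,0.0006],"roll":0,"jaw":0.8},{"xyz":[0,0,0.0006],"roll":0,"jaw":0.8},{"xyz":[0,0,0.0006],"roll":0,"jaw":0.8}]'
```

```text
time_s: 9.25
ee_pos: [480.0, -101.9, 25.5]
ee_rot: [-180.0, -0.0, -16.5]
force: [-1.2, -0.3, 4.1]
gripper_width: 32.7
time_s: 10.25
ee_pos: [480.0, -101.9, 25.4]
ee_rot: [-180.0, -0.0, -16.5]
force: [-2.1, 0.5, 9.3]
gripper_width: 32.4
```

```bash
python3 -m pendant '[{"xyz":[0,0,-0.0018],"roll":0,"jaw":0.8},{"xyz":[0,0,-0.0018],"roll":0,"jaw":0.8},{"xyz":[0.006,0,-0.0018],"roll":0,"jaw":0.8},{"xyz":[0.014,0,-0.0018],"roll":0,"jaw":0.8},{"xyz":[0.022,0,-0.0018],"roll":0,"jaw":0.8},{"xyz":[0.028,0,-0.0018],"roll":0,"jaw":0.8},{"xyz":[0.032,0,-0.0018],"roll":0,"jaw":0.8},{"xyz":[0.032,0,-0.0018],"roll":0,"jaw":0.8}]'
python3 -m pendant '[{"xyz":[0.001,0,0],"roll":0,"jaw":0.8},{"xyz":[0.002,0,0],"roll":0,"jaw":0.8},{"xyz":[0.003,0,0],"roll":0,"jaw":0.8},{"xyz":[0.004,0,0],"roll":0,"jaw":0.8},{"xyz":[0.005,0,0],"roll":0,"jaw":0.8},{"xyz":[0.006,0,0],"roll":0,"jaw":0.8},{"xyz":[0.007,0,0],"roll":0,"jaw":0.8},{"xyz":[0.008,0,0],"roll":0,"jaw":0.8}]'
```

```text
time_s: 11.25
ee_pos: [510.9, -111.1, 26.5]
ee_rot: [-180.0, -0.0, -16.5]
force: [0.2, 0.6, -0.2]
gripper_width: 32.6
time_s: 12.25
ee_pos: [518.4, -113.3, 26.5]
ee_rot: [-180.0, 0.0, -16.5]
force: [0.4, 0.5, -0.7]
gripper_width: 32.8
```

```bash
python3 -m pendant '[{"xyz":[0.0015,0,0.0004],"roll":0,"jaw":0.8},{"xyz":[0.003,0,0.0004],"roll":0,"jaw":0.8},{"xyz":[0.0045,0,0.0004],"roll":0,"jaw":0.8},{"xyz":[0.006,0,0.0004],"roll":0,"jaw":0.8},{"xyz":[0.0075,0,0.0004],"roll":0,"jaw":0.8},{"xyz":[0.009,0,0.0004],"roll":0,"jaw":0.8},{"xyz":[0.0105,0,0.0004],"roll":0,"jaw":0.8},{"xyz":[0.012,0,0.0004],"roll":0,"jaw":0.8}]'
python3 - <<'E'
from h import *
s=env.state(); p,d=env.grab_frame("wrist"); cv2.imwrite("pics/w4.png",cv2.resize(p[120:270,230:490],None,fx=3,fy=3,interpolation=cv2.INTER_CUBIC)); np.savez("pics/w4.npz",T=wristT(s),d=d)
print(s['ee_pos'],s['ee_rot'],s['force'])
E
```

```text
time_s: 13.25
ee_pos: [530.0, -116.8, 26.1]
ee_rot: [-180.0, -0.0, -16.5]
force: [-0.1, 0.4, -0.8]
gripper_width: 32.7
[ 529.97084863 -116.75157625   26.13496116] [-1.79994542e+02 -1.94716833e-03 -1.65404167e+01] [-0.13896476  0.36478843 -0.80932441]
```

View pics/w4.png

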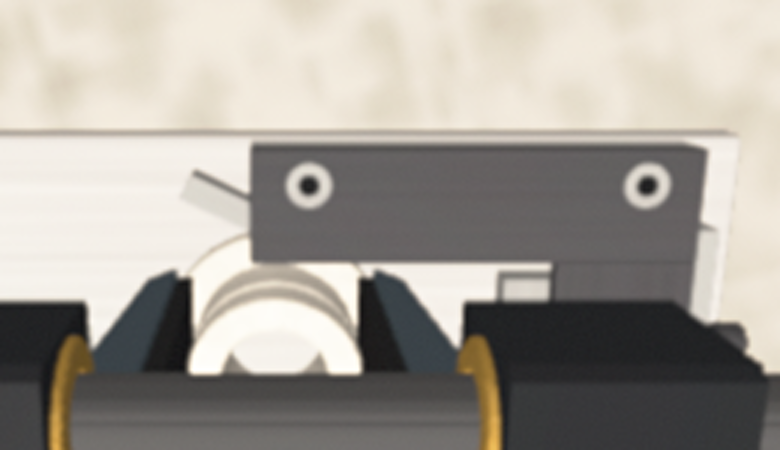

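The flange is under the lip and moving freely with no side force. I'll advance to x≈20; vision puts contact at about 27–29. Then I'll feel for the stop in small steps.

```bash
python3 -m pendant '[{"xyz":[0.002,0,0],"roll":0,"jaw":0.8},{"xyz":[0.004,0,0],"roll":0,"jaw":0.8},{"xyz":[0.006,0,0],"roll":0,"jaw":0.8},{"xyz":[0.008,0,0],"roll":0,"jaw":0.8},{"xyz":[0.01,0,0],"roll":0,"jaw":0.8},{"xyz":[0.012,0,0],"roll":0,"jaw":0.8},{"xyz":[0.0135,0,0],"roll":0,"jaw":0.8},{"xyz":[0.0145,0,0],"roll":0,"jaw":0.8}]'
python3 -m pendant '[{"xyz":[0.0005,0,0],"roll":0,"jaw":0.8},{"xyz":[0.001,0,0],"roll":0,"jaw":0.8},{"xyz":[0.0015,0,0],"roll":0,"jaw":0.8},{"xyz":[0.002,0,0],"roll":0,"jaw":0.8},{"xyz":[0.0025,0,0],"roll":0,"jaw":0.8},{"xyz":[0.003,0,0],"roll":0,"jaw":0.8},{"xyz":[0.0035,0,0],"roll":0,"jaw":0.8},{"xyz":[0.0035,0,0],"roll":0,"jaw":0.8}]'
```

```text
time_s: 14.3
ee_pos: [543.8, -120.9, 26.1]
ee_rot: [-180.0, 0.0, -16.5]
force: [-0.2, 0.2, 0.2]
gripper_width: 32.5
time_s: 15.3
ee_pos: [547.2, -121.9, 26.1]
ee_rot: [-180.0, -0.0, -16.5]
force: [0.3, 0.3, -0.2]
gripper_width: 32.9
```

```bash
python3 -m pendant '[{"xyz":[0.0003,0,0],"roll":0,"jaw":0.8},{"xyz":[0.0006,0,0],"roll":0,"jaw":0.8},{"xyz":[0.0009,0,0],"roll":0,"jaw":0.8},{"xyz":[0.0012,0,0],"roll":0,"jaw":0.8},{"xyz":[0.0012,0,0],"roll":0,"jaw":0.8},{"xyz":[0.0012,0,0],"roll":0,"jaw":0.8},{"xyz":[0.0012,0,0],"roll":0,"jaw":0.8},{"xyz":[0.0012,0,0],"roll":0,"jaw":0.8}]'
```

```text
time_s: 16.3
ee_pos: [548.3, -122.2, 26.1]
ee_rot: [-180.0, 0.0, -16.5]
force: [-0.4, 0.4, -1.1]
gripper_width: 32.8
```

```bash
python3 -m pendant '[{"xyz":[0.0003,0,0],"roll":0,"jaw":0.8},{"xyz":[0.0006,0,0],"roll":0,"jaw":0.8},{"xyz":[0.0008,0,0],"roll":0,"jaw":0.8},{"xyz":[0.001,0,0],"roll":0,"jaw":0.8},{"xyz":[0.001,0,0],"roll":0,"jaw":0.8},{"xyz":[0.001,0,0],"roll":0,"jaw":0.8},{"xyz":[0.001,0,0],"roll":0,"jaw":0.8},{"xyz":[0.001,0,0],"roll":0,"jaw":0.8}]'
```

```text
time_s: 17.3
ee_pos: [549.2, -122.5, 26.1]
ee_rot: [-180.0, -0.0, -16.5]
force: [0.0, -0.1, -1.5]
gripper_width: 32.8
```

```bash
python3 -m pendant '[{"xyz":[0.0003,0,0],"roll":0,"jaw":0.8},{"xyz":[0.0006,0,0],"roll":0,"jaw":0.8},{"xyz":[0.0008,0,0],"roll":0,"jaw":0.8},{"xyz":[0.001,0,0],"roll":0,"jaw":0.8},{"xyz":[0.001,0,0],"roll":0,"jaw":0.8},{"xyz":[0.001,0,0],"roll":0,"jaw":0.8},{"xyz":[0.001,0,0],"roll":0,"jaw":0.8},{"xyz":[0.001,0,0],"roll":0,"jaw":0.8}]'
```

```text
time_s: 18.3
ee_pos: [550.2, -122.7, 26.1]
ee_rot: [-180.0, -0.0, -16.5]
force: [0.6, -0.6, -0.2]
gripper_width: 32.6
```

```bash
python3 -m pendant '[{"xyz":[0.0003,0,0],"roll":0,"jaw":0.8},{"xyz":[0.0006,0,0],"roll":0,"jaw":0.8},{"xyz":[0.0008,0,0],"roll":0,"jaw":0.8},{"xyz":[0.0008,0,0],"roll":0,"jaw":0.8},{"xyz":[0.0008,0,0],"roll":0,"jaw":0.8},{"xyz":[0.0008,0,0],"roll":0,"jaw":0.8},{"xyz":[0.0008,0,0],"roll":0,"jaw":0.8},{"xyz":[0.0008,0,0],"roll":0,"jaw":0.8}]'
```

```text
time_s: 19.3
ee_pos: [551.0, -123.0, 26.2]
ee_rot: [-180.0, -0.0, -16.5]
force: [-0.3, -1.5, -0.5]
gripper_width: 33.0
```

```bash
python3 -m pendant '[{"xyz":[0.0003,0,0],"roll":0,"jaw":0.8},{"xyz":[0.0006,0,0],"roll":0,"jaw":0.8},{"xyz":[0.0008,0,0],"roll":0,"jaw":0.8},{"xyz":[0.0008,0,0],"roll":0,"jaw":0.8},{"xyz":[0.0008,0,0],"roll":0,"jaw":0.8},{"xyz":[0.0008,0,0],"roll":0,"jaw":0.8},{"xyz":[0.0008,0,0],"roll":0,"jaw":0.8},{"xyz":[0.0008,0,0],"roll":0,"jaw":0.8}]'
```

```text
time_s: 20.3
ee_pos: [551.7, -123.2, 26.2]
ee_rot: [-180.0, -0.0, -16.5]
force: [-0.3, -0.1, -0.2]
gripper_width: 32.5
```

```bash
python3 -m pendant '[{"xyz":[0.0003,0,0],"roll":0,"jaw":0.8},{"xyz":[0.0006,0,0],"roll":0,"jaw":0.8},{"xyz":[0.0008,0,0],"roll":0,"jaw":0.8},{"xyz":[0.0008,0,0],"roll":0,"jaw":0.8},{"xyz":[0.0008,0,0],"roll":0,"jaw":0.8},{"xyz":[0.0008,0,0],"roll":0,"jaw":0.8},{"xyz":[0.0008,0,0],"roll":0,"jaw":0.8},{"xyz":[0.0008,0,0],"roll":0,"jaw":0.8}]'
```

```text
time_s: 21.3
ee_pos: [552.5, -123.4, 26.1]
ee_rot: [-180.0, -0.0, -16.5]
force: [-0.0, 0.2, 0.3]
gripper_width: 33.0
```

```bash
python3 -m pendant '[{"xyz":[0.0003,0,0],"roll":0,"jaw":0.8},{"xyz":[0.0006,0,0],"roll":0,"jaw":0.8},{"xyz":[0.0008,0,0],"roll":0,"jaw":0.8},{"xyz":[0.0008,0,0],"roll":0,"jaw":0.8},{"xyz":[0.0008,0,0],"roll":0,"jaw":0.8},{"xyz":[0.0008,0,0],"roll":0,"jaw":0.8},{"xyz":[0.0008,0,0],"roll":0,"jaw":0.8},{"xyz":[0.0008,0,0],"roll":0,"jaw":0.8}]'
```

```text
time_s: 22.3
ee_pos: [553.3, -123.7, 26.1]
ee_rot: [-180.0, -0.0, -16.5]
force: [0.2, 0.2, -0.2]
gripper_width: 32.9
```

```bash
python3 -m pendant '[{"xyz":[0.0003,0,0],"roll":0,"jaw":0.8},{"xyz":[0.0006,0,0],"roll":0,"jaw":0.8},{"xyz":[0.0008,0,0],"roll":0,"jaw":0.8},{"xyz":[0.0008,0,0],"roll":0,"jaw":0.8},{"xyz":[0.0008,0,0],"roll":0,"jaw":0.8},{"xyz":[0.0008,0,0],"roll":0,"jaw":0.8},{"xyz":[0.0008,0,0],"roll":0,"jaw":0.8},{"xyz":[0.0008,0,0],"roll":0,"jaw":0.8}]'
```

```text
time_s: 23.3
ee_pos: [554.0, -123.9, 26.1]
ee_rot: [-180.0, 0.0, -16.5]
force: [0.3, -0.2, -0.2]
gripper_width: 32.7
```

```bash
python3 -m pendant '[{"xyz":[0.0003,0,0],"roll":0,"jaw":0.8},{"xyz":[0.0006,0,0],"roll":0,"jaw":0.8},{"xyz":[0.0008,0,0],"roll":0,"jaw":0.8},{"xyz":[0.0008,0,0],"roll":0,"jaw":0.8},{"xyz":[0.0008,0,0],"roll":0,"jaw":0.8},{"xyz":[0.0008,0,0],"roll":0,"jaw":0.8},{"xyz":[0.0008,0,0],"roll":0,"jaw":0.8},{"xyz":[0.0008,0,0],"roll":0,"jaw":0.8}]'
```

```text
time_s: 24.3
ee_pos: [554.2, -124.0, 26.0]
ee_rot: [-180.0, 0.1, -16.5]
force: [-4.1, 1.6, 1.6]
gripper_width: 32.8
```

```bash
python3 -m pendant '[{"xyz":[0.0002,0,0],"roll":0,"jaw":0.8},{"xyz":[0.0004,0,0],"roll":0,"jaw":0.8},{"xyz":[0.0006,0,0],"roll":0,"jaw":0.8},{"xyz":[0.0007,0,0],"roll":0,"jaw":0.8},{"xyz":[0.0007,0,0],"roll":0,"jaw":0.8},{"xyz":[0.0007,0,0],"roll":0,"jaw":0.8},{"xyz":[0.0007,0,0],"roll":0,"jaw":0.8},{"xyz":[0.0007,0,0],"roll":0,"jaw":0.8}]'
```

```text
time_s: 25.3
ee_pos: [554.3, -124.0, 26.0]
ee_rot: [-180.0, 0.1, -16.5]
force: [-5.9, 2.1, 3.4]
gripper_width: 32.5
```

```bash
python3 -m pendant '[{"xyz":[0.0002,0,0],"roll":0,"jaw":0.8},{"xyz":[0.0004,0,0],"roll":0,"jaw":0.8},{"xyz":[0.0006,0,0],"roll":0,"jaw":0.8},{"xyz":[0.0007,0,0],"roll":0,"jaw":0.8},{"xyz":[0.0007,0,0],"roll":0,"jaw":0.8},{"xyz":[0.0007,0,0],"roll":0,"jaw":0.8},{"xyz":[0.0007,0,0],"roll":0,"jaw":0.8},{"xyz":[0.0007,0,0],"roll":0,"jaw":0.8}]'
```

```text
time_s: 26.3
ee_pos: [554.3, -124.0, 25.9]
ee_rot: [-180.0, 0.2, -16.5]
force: [-6.1, 1.0, 3.9]
gripper_width: 32.8
```

```bash
python3 -m pendant '[{"xyz":[0,0,0],"roll":0,"jaw":0.8},{"xyz":[0,0,0],"roll":0,"jaw":0.8},{"xyz":[0,0,0],"roll":0,"jaw":0.8},{"xyz":[0,0,0],"roll":0,"jaw":0.8},{"xyz":[0,0,0],"roll":0,"jaw":0.8},{"xyz":[0,0,0],"roll":0,"jaw":0.8},{"xyz":[0,0,0],"roll":0,"jaw":0.8},{"xyz":[0,0,0],"roll":0,"jaw":0.8}]'
python3 -c "
from workcell import env
s=env.state(); print(s['force'],s['torque'],s['effort'],s['ee_rot'])"
```

```text
time_s: 27.3
ee_pos: [554.4, -124.0, 25.9]
ee_rot: [-180.0, 0.2, -16.5]
force: [-7.6, 2.8, 4.0]
gripper_width: 32.6
[-7.59772393  2.75336996  3.97574969] [ 0.2875434   1.38717221 -0.01771778] [-3.20130503e-01 -4.29984283e+01 -2.08457941e+01 -4.38941445e-02
 -2.40142711e+00 -3.44271153e-03] [-179.99899067    0.22391325  -16.54183147]
```

```bash
python3 -m pendant '[{"xyz":[0.0002,0,0],"roll":0,"jaw":0.8},{"xyz":[0.0004,0,0],"roll":0,"jaw":0.8},{"xyz":[0.0006,0,0],"roll":0,"jaw":0.8},{"xyz":[0.0008,0,0],"roll":0,"jaw":0.8},{"xyz":[0.0009,0,0],"roll":0,"jaw":0.8},{"xyz":[0.0009,0,0],"roll":0,"jaw":0.8},{"xyz":[0.0009,0,0],"roll":0,"jaw":0.8},{"xyz":[0.0009,0,0],"roll":0,"jaw":0.8}]'
```

```text
time_s: 28.3
ee_pos: [554.4, -124.1, 25.8]
ee_rot: [180.0, 0.3, -16.5]
force: [-8.4, 3.2, 4.9]
gripper_width: 32.8
```

```bash
python3 -m pendant '[{"xyz":[0,0,0],"roll":0,"jaw":0.8},{"xyz":[0,0,0],"roll":0,"jaw":0.8},{"xyz":[0,0,0],"roll":0,"jaw":0.8},{"xyz":[0,0,0],"roll":0,"jaw":0.8},{"xyz":[0,0,0],"roll":0,"jaw":0.8},{"xyz":[0,0,0],"roll":0,"jaw":0.8},{"xyz":[0,0,0],"roll":0,"jaw":0.8},{"xyz":[0,0,0],"roll":0,"jaw":0.8}]'
```

```text
time_s: 29.3
ee_pos: [554.4, -124.0, 25.8]
ee_rot: [180.0, 0.3, -16.5]
force: [-8.1, 2.8, 4.8]
gripper_width: 32.3
```

```bash
python3 -m pendant '[{"xyz":[0.0002,0,0],"roll":0,"jaw":0.8},{"xyz":[0.0004,0,0],"roll":0,"jaw":0.8},{"xyz":[0.0006,0,0],"roll":0,"jaw":0.8},{"xyz":[0.0008,0,0],"roll":0,"jaw":0.8},{"xyz":[0.001,0,0],"roll":0,"jaw":0.8},{"xyz":[0.001,0,0],"roll":0,"jaw":0.8},{"xyz":[0.001,0,0],"roll":0,"jaw":0.8},{"xyz":[0.001,0,0],"roll":0,"jaw":0.8}]'
```

```text
time_s: 30.3
ee_pos: [554.5, -124.1, 25.7]
ee_rot: [180.0, 0.4, -16.5]
force: [-9.6, 4.0, 5.2]
gripper_width: 32.6
```

```bash
python3 -m pendant '[{"xyz":[0,0,0],"roll":0,"jaw":0.8},{"xyz":[0,0,0],"roll":0,"jaw":0.8},{"xyz":[0,0,0],"roll":0,"jaw":0.8},{"xyz":[0,0,0],"roll":0,"jaw":0.8},{"xyz":[0,0,0],"roll":0,"jaw":0.8},{"xyz":[0,0,0],"roll":0,"jaw":0.8},{"xyz":[0,0,0],"roll":0,"jaw":0.8},{"xyz":[0,0,0],"roll":0,"jaw":0.8}]'
```

```text
time_s: 31.3
ee_pos: [554.5, -124.1, 25.7]
ee_rot: [180.0, 0.4, -16.5]
force: [-9.2, 2.8, 6.3]
gripper_width: 32.8
```

```bash
python3 -m pendant '[{"xyz":[0.0002,0,-0.0001],"roll":0,"jaw":0.8},{"xyz":[0.0004,0,-0.0002],"roll":0,"jaw":0.8},{"xyz":[0.0006,0,-0.0003],"roll":0,"jaw":0.8},{"xyz":[0.0008,0,-0.0003],"roll":0,"jaw":0.8},{"xyz":[0.0008,0,-0.0003],"roll":0,"jaw":0.8},{"xyz":[0.0008,0,-0.0003],"roll":0,"jaw":0.8},{"xyz":[0.0008,0,-0.0003],"roll":0,"jaw":0.8},{"xyz":[0.0008,0,-0.0003],"roll":0,"jaw":0.8}]'
```

```text
time_s: 32.3
ee_pos: [554.6, -124.1, 25.7]
ee_rot: [180.0, 0.5, -16.5]
force: [-10.5, 2.1, 6.1]
gripper_width: 32.9
```

```bash
python3 -m pendant '[{"xyz":[0,0,0],"roll":0,"jaw":0.8},{"xyz":[0,0,0],"roll":0,"jaw":0.8},{"xyz":[0,0,0],"roll":0,"jaw":0.8},{"xyz":[0,0,0],"roll":0,"jaw":0.8},{"xyz":[0,0,0],"roll":0,"jaw":0.8},{"xyz":[0,0,0],"roll":0,"jaw":0.8},{"xyz":[0,0,0],"roll":0,"jaw":0.8},{"xyz":[0,0,0],"roll":0,"jaw":0.8}]'
```

```text
time_s: 33.3
ee_pos: [554.5, -124.1, 25.7]
ee_rot: [180.0, 0.5, -16.5]
force: [-11.2, 3.5, 5.6]
gripper_width: 32.7
```

Holding about 11.5 N for more than a second. Next I unload the push, seat the bush gently and check the residual force.

```bash
python3 -m pendant '[{"xyz":[-0.0008,0,0],"roll":0,"jaw":0.8},{"xyz":[-0.0016,0,0],"roll":0,"jaw":0.8},{"xyz":[-0.0024,0,0],"roll":0,"jaw":0.8},{"xyz":[-0.0032,0,0],"roll":0,"jaw":0.8},{"xyz":[-0.004,0,0],"roll":0,"jaw":0.8},{"xyz":[-0.004,0,0.0003],"roll":0,"jaw":0.8},{"xyz":[-0.004,0,0.0006],"roll":0,"jaw":0.8},{"xyz":[-0.004,0,0.0006],"roll":0,"jaw":0.8}]'
```

```text
time_s: 34.3
ee_pos: [554.3, -124.0, 25.7]
ee_rot: [-180.0, 0.1, -16.5]
force: [-5.2, 2.1, 1.2]
gripper_width: 32.8
```

```bash
python3 -m pendant '[{"xyz":[-0.0002,0,0],"roll":0,"jaw":0.8},{"xyz":[-0.0004,0,0],"roll":0,"jaw":0.8},{"xyz":[-0.0004,0,0],"roll":0,"jaw":0.8},{"xyz":[-0.0004,0,0],"roll":0,"jaw":0.55},{"xyz":[-0.0004,0,0],"roll":0,"jaw":0.5},{"xyz":[-0.0004,0,0],"roll":0,"jaw":0.45},{"xyz":[-0.0004,0,0],"roll":0,"jaw":0.4},{"xyz":[-0.0004,0,0],"roll":0,"jaw":0.4}]'
```

```text
time_s: 35.3
ee_pos: [554.8, -124.1, 25.9]
ee_rot: [-180.0, -0.0, -16.5]
force: [0.9, 0.4, 0.3]
gripper_width: 54.7
```

```bash
python3 -m pendant '[{"xyz":[0,0,-0.01],"roll":0,"jaw":0.4},{"xyz":[0,0,-0.025],"roll":0,"jaw":0.4},{"xyz":[0,0,-0.05],"roll":0,"jaw":0.4},{"xyz":[0,0,-0.08],"roll":0,"jaw":0.4},{"xyz":[0,0.015,-0.11],"roll":0,"jaw":0.4},{"xyz":[0,0.03,-0.115],"roll":0,"jaw":0.4},{"xyz":[0,0.03,-0.115],"roll":0,"jaw":0.4},{"xyz":[0,0.03,-0.115],"roll":0,"jaw":0.4}]'
python3 - <<'E'
from h import *
s=env.state(); p,d=env.grab_frame("wrist"); cv2.imwrite("pics/w5.png",cv2.resize(p[90:240,220:460],None,fx=3.3,fy=3.3,interpolation=cv2.INTER_CUBIC)); np.savez("pics/w5.npz",T=wristT(s),d=d)
print(s['time_s'],s['ee_pos'],s['ee_rot'])
E
```

```text
time_s: 36.3
ee_pos: [545.1, -152.5, 139.6]
ee_rot: [-180.0, 0.1, -16.6]
force: [-0.2, 0.0, 0.3]
gripper_width: 54.8
36.3 [ 545.11935769 -152.51731673  139.6055907 ] [-1.79974339e+02  1.43255860e-01 -1.65722225e+01]
```

View pics/w5.png

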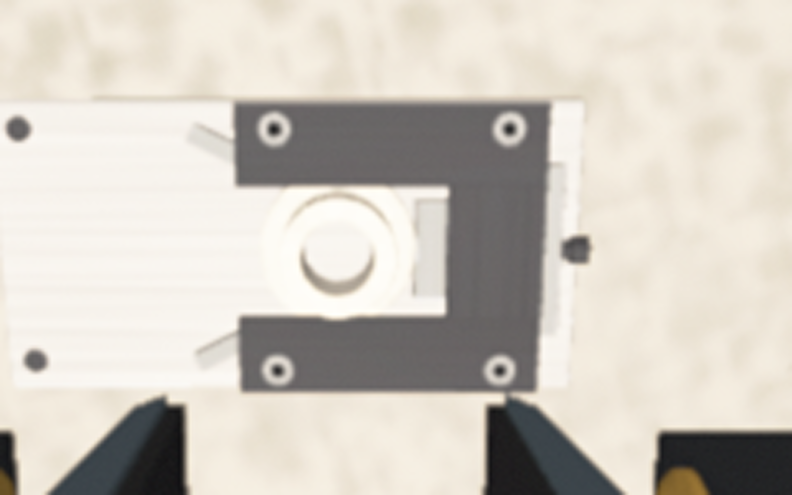

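The bush stands between the lips with its flange edge at column ~415, meeting the stop face (~415). I'll check its numbers from depth before handing in.

Run:
```python
from h import *
z=np.load("pics/w5.npz");T=z['T'];d=z['d']; a=np.radians(-16.52);R=np.array([[np.cos(a),-np.sin(a)],[np.sin(a),np.cos(a)]]); m=[524.14,-117.21]
P=np.array([pt("wrist",x,y,d[y,x],T) for y in range(135,200) for x in range(290,352) if d[y,x]>0])
P[:,:2]=(P[:,:2]-m)@R
t=P[(P[:,2]>32)&(P[:,2]<46)]; print(len(t),cv2.minEnclosingCircle(t[:,:2].astype(np.float32)),np.median(t[:,2]))
n=np.linalg.lstsq(np.c_[t[:,:2],np.ones(len(t))],t[:,2],rcond=None)[0]; print("slope",n[:2])
for k,u,v,h in(("lipL",340,185,22),("lipR",340,317,22),("face",415,250,17.5),("mouthL",236,185,22),("mouthR",240,317,22),("flangeR",416,250,13),("flangeL",262,248,16)):
    print(k,(ray("wrist",220+u/3.3,90+v/3.3,h,T)[:2]-m)@R)
```

```text
675 ((30.220470428466797, 1.0759855508804321), 16.988849639892578) 37.59759737617338
slope [ 0.00158088 -0.0004668 ]
lipL [31.14228044 19.89860262]
lipR [ 31.20317361 -19.52299842]
face [53.84892361  0.22487543]
mouthL [ 0.66473806 19.88839758]
mouthR [  0.93552259 -19.54612676]
flangeR [54.51706862 -0.36692509]
flangeL [7.49625143 0.61146162]
```

```bash
python3 -c "
from workcell import env
print(env.job_done(), env.state()['time_s'])"
```

```text
the job is handed in; nothing more can be done
the job is handed in; nothing more can be done
```

The bush is in the nest, flange under the lips and standing against the end stop, and the job is handed in at about 36 s of the 69 s allowed. `job_done` gives no verdict, so I have only my own checks to go by.

**What I did:**
- I gripped the bush by its body at 25 N, with the jaws along the nest's way in, and carried it to the apron.
- I felt for the floor there, with about 9 N at most, then slid the bush in about 0.5 mm above the floor. There was no noticeable side force.
- I felt the stop at about x = 30.5 mm for the bush axis.
- I raised the push slowly to about 10.5–11.7 N by the wrist sensor and kept it there for over a second. Then I backed off, let go and withdrew upward.

**Last checks (wrist camera, after letting go):**
- **Position:** the bush axis is at x = 30.2 mm and about 1 mm off the centre line, within the 4 mm allowed.
- **Standing:** the top is at 37.6 mm (38 expected) and the tilt is about 0.002 rad.
- **At the stop:** the face shows at about 53.8 mm, so the gap to the axis is 23.6 mm against a 24 mm flange radius. It is touching within measurement error.

**What disagreed or was not checked:**
- The first sight of the stop put it at 50–53 mm, so contact came 1–3 mm later than predicted.
- While pressing, the wrist also read about 6 N vertically and the tool pitched 0.5°. The push on the stop may therefore be a little below the wrist reading.
- The wrist force noise is about 1 N.
- I did not look again at the wide bush and ring gauge. The fingers came down about 80 mm or more from the ring gauge's centre, and the bush was carried at about 95 mm height.

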